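# Retain a sprung idler roller with its snap clip

### The arm

A 6-joint arm with a two-finger parallel gripper is mounted at the origin on a cart in front of the work surface, level with it; the furniture and walls round the work are solid. World frame = base frame: x ahead of the robot, y to its left, z up, the work surface at z = 0. Lengths are in m, angles in rad, forces in N, time in s.
With the tool pointing down it reaches from about 0.375 to 0.75 m from the base axis. Payload 9 kg.
Tool frame: the origin (TCP) lies at the very end of the fingers, on their centre line; the grasp point (between the pads) lies arm.pinch_z behind it (arm.pinch_z is the distance from the TCP to the grasp point, in m); x points along the fingers, y is the direction in which the jaws open and shut, and the axes are right-handed (so a half turn about x gives the same grasp; the last joint's range is limited). The gripper opens to 85 mm and grips with 20 to 120 N. Pads are 22 mm wide; open, the fingers measure 114 mm over their backs; the gripper's body (76 mm by 85 mm) begins 54 mm behind the grasp point. The pads swing forward as they close: fully open they stand 13 mm farther back than shut.
Start: joints at [-1.421, 0.104, 0.097, 1.564, 0, 1.353], TCP at [0.216, -0.56, 0.231] pointing down, gripper open.
Joint ranges: [-2.99, 2.99], [-0.84, 1.86], [-1.1, 1.16], [-1.84, 2.11], [-1.51, 1.56], [-3.14, 3.14]. Speed limits (rad/s): [2.22, 2.22, 2.57, 3.14, 3.14, 3.14].

### API

Orientations are given as a unit quaternion [x, y, z, w].
In Python, from plant import arm, open_jaws, grab, planner, sensors, eyes, job gives the robot as it stands. Calls block until the motion is done:
- arm.movep(position, orientation): joint-space move of the TCP to a pose.
- arm.move_linear(position, rotation=None, speed=0.15): straight line of the TCP; rotation=None keeps the orientation; speed is the mean speed in m/s.
- arm.goto_joints(angles): joint-space move.
- open_jaws() and grab(squeeze=None): open the fingers fully, or close them until they stop; squeeze is the grip in N (None keeps the last).
- arm.wait(seconds).
- planner.solve_ik(position, orientation): joint angles nearest the present ones, or None.
- sensors.observe(): the state.
- eyes.capture(name): name is "scene" or "side" or "wrist"; returns a dict with "image" (480x640x3 uint8, blue, green, red), "mtx" (3x3 intrinsics, pixels), "rvec" (rotation vector, rad) and "tvec" (3), from world to camera coordinates, as OpenCV has them; the wrist camera has in their place "tool_from_camera" (4x4, takes a point from camera to tool coordinates, whose origin is the TCP and whose axes are the tool frame's). Camera axes: x right, y down, z forward; pixel columns grow to the right and rows downward; lengths in m; the calibration is good to about 2 mm. The wrist camera is an equidistant fisheye: a pixel r from the principal point sees the ray r / f radians off the axis. A picture is of the moment at which its call begins: read the wrist's pose just before it. There is no depth.
A pose or a line that the arm cannot do raises arm.PlanningError and nothing moves.
- job.sign_off(): hands the job in, once; it reports no verdict.
The state is a dict: "time_s": time; "joint_positions": joint angles; "dq": joint speeds; "tau": joint torques, N m; "eef_pos": TCP position; "orientation": TCP orientation; "force": force on the tool from outside, world axes, zero at the start; "wrist_torque": the same for the moment, N m; "width": finger opening in m.
Only numpy, scipy, OpenCV 4.12 (cv2) and the standard library are available. Lean on these libraries where they do the work, as an engineer would, in place of code of your own. Each camera call takes 0.05 s, during which the arm holds its last target. There are 200 camera calls.

### The job

Slide the black idler roller along its shaft until it is fully home against the carriage, so that the groove is clear, then take the steel clip with the red tab from its holder and push it down over the shaft into the groove until it snaps fully home, and let go. The shaft is sprung and gives way under the push: keep pushing slowly until you feel the snap, stop pushing at once when it comes, and never press the carriage down onto its bottom stop. Leave the other things on the cart where they are.

Things in the scene. Friction and masses are not known exactly. Their poses are not given: they have to be found in the camera images.
- groove (a point): Centre of the shaft's retaining groove, on the shaft axis, 78 mm above the cart top with the spring up; moves with the carriage. Its x axis runs along the level shaft inwards (from the free end to the carriage), z is up. The polished shaft is 24 mm thick; groove 11.5 mm wide, floor diameter 18 mm; outward of it lies the 9 mm long free end, 24 mm thick.
- stand: Blue stand fixed to the cart; origin under the carriage block's front face, at the cart top, 38 mm inward of the groove; x, z as the groove's. Base 104x76x10 mm. The aluminium carriage block (36x68x28) slides on two upright rods under a blue cap plate whose top, with its screws, is 26 mm above the shaft axis. The shaft sticks out of the block along -x.
- carriage (a joint): How far carriage, shaft and roller are pressed down on their springs, in m: 0 = up (rests there by itself), 0.018 = on the bottom stop (at about 13 N). It yields before the clip snaps: how far differs from time to time, so go by the feel; it springs back up several mm as the clip jumps home. Pushing it more than 0.010 down with the clip home is too far.
- roller (a joint): How far the roller stands out from home, in m: 0 = fully home, up to 0.020. It starts 9 to 18 mm out, covering the groove. It slides along the shaft with about 2.5 N of friction and stays where left.
- roller_face (a point): Centre, on the shaft axis, of the outer flat face of the roller (black cylinder, brass ring on the face, 48 mm diameter, 30 mm long, coaxial with the shaft); x axis as the groove's: pushing it home goes along +x. With the roller home this face lies 6 mm inward of the groove's centre. The face can be pushed above or beside the 24 mm shaft.
- clip: Steel spring clip with red tab, 8 mm thick (x), 30 mm wide (y), 70 mm tall (z), about 40 g. Origin: centre of its 18 mm bore; x = bore axis, z up along the tab. Steel crown 9 to 16 mm above the origin; two spring jaws open downwards, feet 9 mm below it, mouth 14 mm wide. Stands upright in its holder; lift it straight out. Home: origin on the groove's centre, x along the shaft, either way round.
- clip_tab (a point): Point on the clip's red tab 48 mm above the clip's origin, to grip there; axes as the clip's. The tab is 8 mm (x) by 20 mm (y), from 16 to 61 mm above the origin. Gripped here the fingertips stay above the roller. Pushing the clip on takes about 7 to 11 N; then it jumps home of itself and the push force falls by 3 N or more at once.
- holder: Grey plastic clip holder fixed to the cart, 48x70x24, with a slot 12x39 mm, 18 mm deep, in which the clip stands; origin at the centre of its underside.
- oiler: Grey-white squeeze oiler with red spout, 57x56x151, standing (mm); bystander, leave it alone.
- yellow_insert_box: Small yellow box with black lid, 32x55x23 (mm); bystander, leave it alone.
- setup_block: Ground steel set-up block with holes, 51x76x26 (mm); bystander, leave it alone.
- tbolt: Dark T-slot bolt with nut, 34x66x30, lying (mm); bystander, leave it alone.
- collet: Steel spring collet, 33x33x42, standing (mm); bystander, leave it alone.
- glasses_case: Black spectacle case, 56x151x35 (mm); bystander, leave it alone.
- calipers: Digital calipers, 61x230x13, lying (mm); bystander, leave it alone.
- green_driver: Screwdriver with green handle, 33x155x31, lying (mm); bystander, leave it alone.
Mind the look-alikes: they are no part of the job. Of the things like the clip, leave any that is yellow; of the rest the smaller one is meant.

How it is judged:
By the outcome, as a careful person would: the job done as asked, in the order asked, and still so for the second after the job is handed in, with the robot touching nothing.
It also fails if it takes over 72 s, if anything falls off the work surface, if the arm or the gripper's body presses on something with over 40 N, if the wrist force passes 120 N, or if a joint passes its speed limit or range.

## Working session

There is one attempt and no reset: what is moved stays moved. The work goes in short steps, each a Python script; the robot and the scene stay as the last script left them, time stands still between calls to the robot, and variables do not carry over. Pictures are saved under pics/ and viewed, about 8 in all and at most 12, crops included, and the job is handed in when it is done.

```bash
ls; mkdir -p pics; python3 - <<'E'
from plant import arm,sensors,eyes
import cv2,numpy as np
s=sensors.observe();print({k:np.round(v,3) for k,v in s.items()},arm.pinch_z)
for n in("scene","side"):
    c=eyes.capture(n);cv2.imwrite(f"pics/{n}0.png",c["image"]);print(n,c["mtx"].tolist(),c["rvec"],c["tvec"])
c=eyes.capture("wrist");print(c["mtx"],c["tool_from_camera"])
E
```

```text
pics
{'time_s': np.float64(0.0), 'joint_positions': array([-1.421,  0.105,  0.096,  1.564,  0.   ,  1.353]), 'dq': array([ 0.   ,  0.   , -0.001, -0.   , -0.001,  0.001]), 'tau': array([ 0.0000e+00, -5.5693e+01,  5.0365e+01,  1.7000e-02, -0.0000e+00,
        0.0000e+00]), 'eef_pos': array([ 0.216, -0.56 ,  0.231]), 'orientation': array([ 0.695,  0.13 , -0.695,  0.129]), 'force': array([-0.287,  0.064,  0.689]), 'wrist_torque': array([-0.007, -0.084, -0.019]), 'width': np.float64(0.085)} 0.0187
scene [[509.9249213834308, 0.0, 315.6263263255816], [0.0, 509.9249213834308, 240.55758311091728], [0.0, 0.0, 1.0]] [ 1.82989433 -0.86796071  0.57698259] [-0.29800103  0.24486373  0.54050069]
side [[576.5013040971361, 0.0, 332.5523137269932], [0.0, 576.5013040971361, 247.5427953733159], [0.0, 0.0, 1.0]] [ 1.93523278  0.01725107 -0.00988825] [-0.52817804  0.0933264   0.96484261]
[[371.64829954   0.         318.61309976]
 [  0.         371.64829954 242.97546671]
 [  0.           0.           1.        ]] [[-6.77494656e-04 -3.21574966e-01  9.46883880e-01 -1.42648293e-01]
 [ 9.99999764e-01 -1.06605629e-04  6.79294271e-04 -3.30278147e-04]
 [-1.17500880e-04  9.46884117e-01  3.21574962e-01 -8.27179764e-02]
 [ 0.00000000e+00  0.00000000e+00  0.00000000e+00  1.00000000e+00]]
```

View pics/scene0.png

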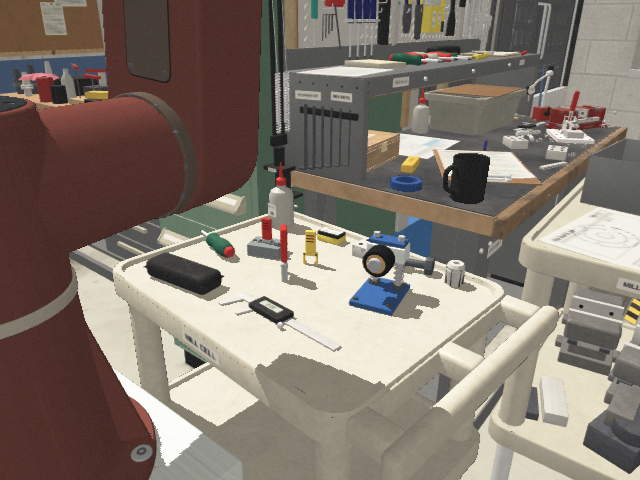

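View pics/side0.png

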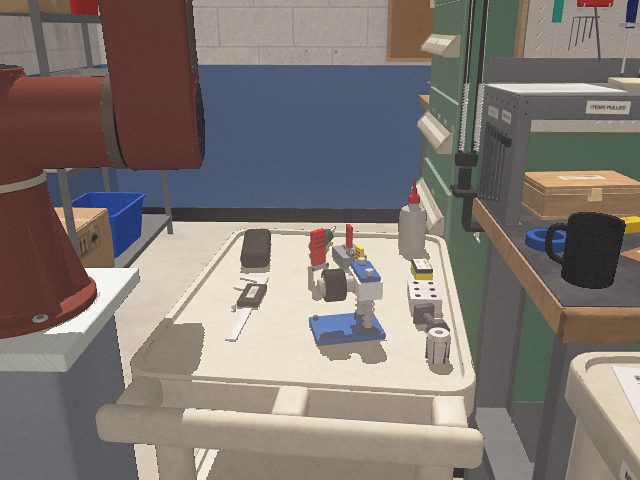

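The scene camera shows the roller face at (378,261), the blue base at (380,293) and the red-tabbed clip in its grey holder at (267,228). A larger free-standing red one is at (284,240) and a yellow one at (311,245). In the side view, the holder clip is the thin red tab at (350,235), the large look-alike is at (318,245) and the roller is at (333,286).

```bash
cat > h.py <<'E'
import numpy as np,cv2
from scipy.spatial.transform import Rotation as R
from plant import arm,open_jaws,grab,planner,sensors,eyes,job
def ray(c,uv):
    """origin and unit direction (world) of pixel; c from cap()"""
    if "rvec" in c:
        Rm=cv2.Rodrigues(np.array(c["rvec"],float))[0]; t=np.array(c["tvec"],float).ravel()
        d=np.linalg.inv(c["mtx"])@[uv[0],uv[1],1]
        o=-Rm.T@t; d=Rm.T@d
    else:
        K=c["mtx"]; p=(np.array(uv,float)-K[:2,2])/K[0,0]; th=np.linalg.norm(p)
        d=np.r_[p/max(th,1e-9)*np.sin(th),np.cos(th)]
        T=c["T"]; o=T[:3,3]; d=T[:3,:3]@d
    return o,d/np.linalg.norm(d)
def cap(n,save=None):
    s=sensors.observe(); c=eyes.capture(n)
    if n=="wrist":
        W=np.eye(4);W[:3,:3]=R.from_quat(s["orientation"]).as_matrix();W[:3,3]=s["eef_pos"];c["T"]=W@c["tool_from_camera"]
    if save: cv2.imwrite(f"pics/{save}.png",c["image"])
    return c
def plane(c,uv,z):
    o,d=ray(c,uv); return o+d*(z-o[2])/d[2]
def tri(c1,a,c2,b):
    o1,d1=ray(c1,a);o2,d2=ray(c2,b)
    k=np.linalg.lstsq(np.c_[d1,-d2],o2-o1,rcond=None)[0]
    p,q=o1+k[0]*d1,o2+k[1]*d2
    return (p+q)/2,np.linalg.norm(p-q)
def down(yaw):
    """tool x down, jaw axis (tool y) at angle yaw in world xy"""
    x=np.array([0,0,-1.]);y=np.array([np.cos(yaw),np.sin(yaw),0]);return R.from_matrix(np.c_[x,y,np.cross(x,y)]).as_quat()
E
python3 - <<'E'
from h import *
a=cap("scene");b=cap("side")
for n,p,q in [("tabtop",(267,218),(350,226)),("bigtop",(284,225),(319,230)),("roller",(377,261),(330,286)),("holder",(265,250),(345,257)),("oilertop",(281,165),(414,182))]:
    print(n,*tri(a,p,b,q))
for p in [(350,303),(392,311),(411,286)]: print("base",plane(a,p,.01))
for p in [(309,318),(318,343),(385,338)]: print("base side",plane(b,p,.01))
E
```

```text
tabtop [0.55871449 0.19552325 0.07523941] 0.0020555278286385264
bigtop [0.5029856  0.09794925 0.10118758] 0.0033256351172612593
roller [ 0.52617885 -0.08610954  0.07768131] 0.0027283684172218553
holder [0.54941345 0.19541011 0.00945404] 0.0004885564025020453
oilertop [0.6874716  0.27388387 0.14361288] 0.003347314177302342
base [ 0.48534941 -0.06332779  0.01      ]
base [ 0.50786523 -0.13048216  0.01      ]
base [ 0.60228028 -0.11217606  0.01      ]
base side [ 0.49265817 -0.06157414  0.01      ]
base side [ 0.5097211  -0.13728949  0.01      ]
base side [ 0.60660614 -0.12118918  0.01      ]
```

```bash
python3 - <<'E'
from h import *
yaw=np.deg2rad(12)
for k in (yaw,yaw+np.pi):
    print(planner.solve_ik([.52,-.085,.17],down(k)),planner.solve_ik([.555,.195,.15],down(k)))
E
```

```text
[-0.41054512 -0.12291225 -0.23952244  1.45418614  0.          0.9508117 ] [ 0.11574521  0.06810482 -0.08796255  1.41472896  0.          1.47710203]
[-0.41054512 -0.12291225 -0.23952244  1.45418614  0.         -2.19078096] [ 0.11574521  0.06810482 -0.08796255  1.41472896  0.         -1.66449063]
```

```bash
python3 - <<'E'
from h import *
import pickle
q=down(np.deg2rad(12))
arm.movep([.555,.195,.17],q); c1=cap("wrist","w_clip")
arm.movep([.52,-.085,.18],q); c2=cap("wrist","w_roll")
pickle.dump((c1,c2),open("w.pkl","wb"))
print(sensors.observe()["time_s"])
cv2.imwrite("pics/w_both.png",np.vstack([c1["image"][40:340,:],c2["image"][40:340,:]]))
E
```

```text
4.3583
```

View pics/w_both.png

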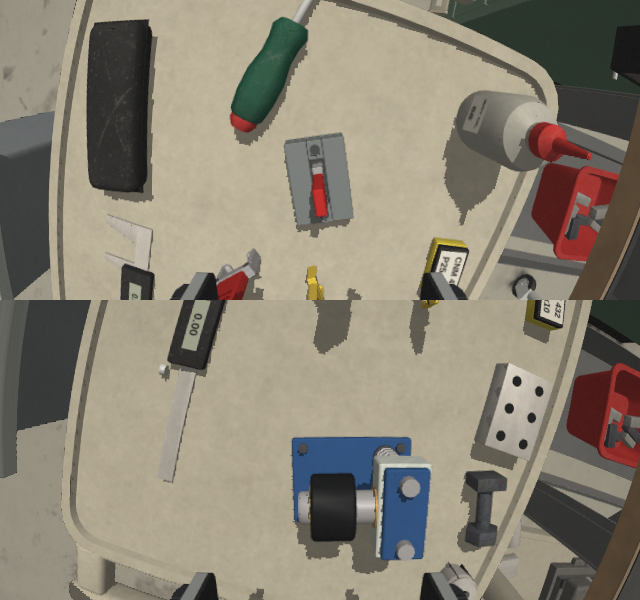

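The top frame shows the holder with corners about (285,184), (342,173), (353,258), (295,269) and the red tab on it. The bottom frame shows the roller spanning cols 310–356, rows 214–280, with the shaft stub at its left from col 298 and the shaft running nearly parallel to the image rows.

```bash
python3 - <<'E'
from h import *
import pickle
c1,c2=pickle.load(open("w.pkl","rb"))
P=lambda c,uv,z:np.round(plane(c,uv,z)[:2],4)
g=[P(c1,p,.024) for p in [(285,184),(342,173),(353,258),(295,269)]]
e=np.diff(np.array(g+g[:1]),axis=0);print("holder",np.mean(g,0),np.linalg.norm(e,axis=1),np.degrees(np.arctan2(e[:,1],e[:,0])))
hsv=cv2.cvtColor(c1["image"],cv2.COLOR_BGR2HSV)
m=(((hsv[...,0]<8)|(hsv[...,0]>172))&(hsv[...,1]>140)&(hsv[...,2]>70)).astype(np.uint8);k=np.zeros_like(m);k[190:265,290:350]=1;m*=k
r=cv2.minAreaRect(cv2.findContours(m,0,2)[0][0]) if 0 else cv2.minAreaRect(cv2.findNonZero(m));print("red",r);
top=(m&(hsv[...,2]>200)).astype(np.uint8);print(cv2.minAreaRect(cv2.findNonZero(top)) if top.any() else None)
for p in cv2.boxPoints(r): print(p,P(c1,p,.076),P(c1,p,.031))
# stand
h2=cv2.cvtColor(c2["image"],cv2.COLOR_BGR2HSV)
b=((h2[...,0]>100)&(h2[...,0]<125)&(h2[...,1]>120)).astype(np.uint8)
k=np.zeros_like(b);k[170:275,280:450]=1;b*=k
tops=[(x,np.nonzero(b[:,x])[0].min()) for x in (305,330,350,370,390)]
lefts=[(np.nonzero(b[y])[0].min(),y) for y in (185,200,220,235,250)]
for L in (tops,lefts):
    w=np.array([P(c2,p,.01) for p in L]);d=w[-1]-w[0];print(w.tolist(),np.degrees(np.arctan2(d[1],d[0])))
gr=c2["image"].max(2);d=(gr<60).astype(np.uint8);k[:]=0;k[205:295,300:365]=1;d*=k
n,l,st,_=cv2.connectedComponentsWithStats(d);i=1+st[1:,4].argmax();print("roller",st[i])
x,y,w,h=st[i,:4]
for p in[(x,y+h/2),(x+w,y+h/2)]:print(P(c2,p,.10),P(c2,p,.078))
big=cv2.resize(np.hstack([c1["image"][160:290,270:370],c2["image"][160:290,275:440]]),None,fx=3,fy=3,interpolation=2);cv2.imwrite("pics/crop.png",big[:, :800])
E
```

```text
holder [0.554875 0.1967  ] [0.0455773  0.07175862 0.04958165 0.07252896] [  22.85194785  -69.69627513 -156.58897907  107.16080881]
red ((318.8499755859375, 234.9499969482422), (42.28498840332031, 13.01076602935791), 81.8698959350586)
((319.5, 230.0), (1.0, 0.0), 180.0)
[309.41998 214.94   ] [0.5447 0.2146] [0.546 0.203]
[322.3 213.1] [0.5528 0.2176] [0.5556 0.2065]
[328.27997 254.95999] [0.5629 0.1897] [0.5677 0.1734]
[315.39996 256.8    ] [0.5546 0.1866] [0.5578 0.1697]
[[0.5016, -0.0526], [0.5223, -0.0482], [0.5387, -0.0437], [0.5557, -0.0407], [0.5726, -0.0367]] 12.622763136956605
[[0.492, -0.0607], [0.4953, -0.0734], [0.4996, -0.0908], [0.5022, -0.1043], [0.5057, -0.118]] -76.55344113993334
roller [ 310  214   46   68 2992]
[ 0.5139 -0.0815] [ 0.515  -0.0893]
[ 0.5426 -0.0754] [ 0.5466 -0.0826]
```

View pics/crop.png

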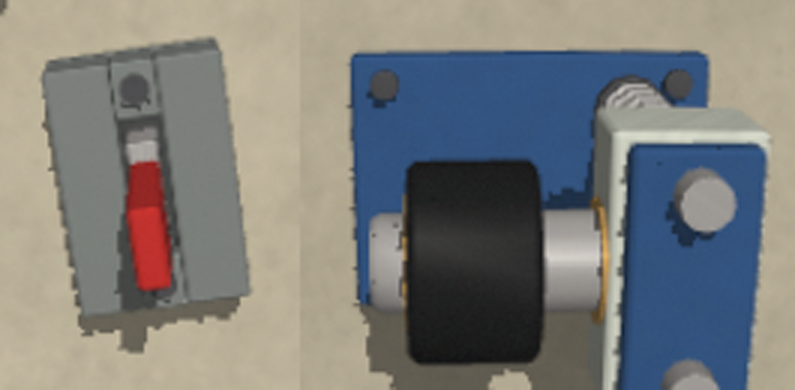

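The crop shows the tab's lit top face with corners near (127,208), (163,205), (172,288), (138,291). The shaft stub's end is at col 370, rows 212–310, and the roller face is at col 407.

```bash
python3 - <<'E'
from h import *
import pickle
c1,c2=pickle.load(open("w.pkl","rb"))
f=lambda u,v:(u/3+270,v/3+160)
w=np.array([plane(c1,f(*p),.076)[:2] for p in [(127,208),(163,205),(172,288),(138,291)]])
e=np.diff(np.vstack([w,w[:1]]),axis=0);print("tab",w.mean(0),np.linalg.norm(e,axis=1),np.degrees(np.arctan2(e[:,1],e[:,0])))
g=lambda u,v:((u-300)/3+275,v/3+160)
for n,p in dict(end=(370,261),face=(406,261),rollback=(542,261),block=(604,261)).items():
    print(n,plane(c2,g(*p),.078),plane(c2,g(*p),.09))
E
```

```text
tab [0.55557804 0.19707286] [0.00800573 0.01976992 0.00775832 0.01983275] [  16.90039378  -71.84164135 -162.68691342  108.86999487]
end [ 0.5069184  -0.09027382  0.078     ] [ 0.50670866 -0.08599371  0.09      ]
face [ 0.51512415 -0.08852383  0.078     ] [ 0.51451201 -0.08432954  0.09      ]
rollback [ 0.54616757 -0.08192256  0.078     ] [ 0.54403313 -0.07805198  0.09      ]
block [ 0.56052131 -0.07888043  0.078     ] [ 0.55768298 -0.07515903  0.09      ]
```

```bash
python3 - <<'E'
from h import *
yaw=np.deg2rad(12.8);u=np.array([np.cos(yaw),np.sin(yaw),0]);q=down(yaw)
end=np.array([.507,-.0895,0]);z=np.array([0,0,.0940])
grab(30)
f0=end+8.4*u*1e-3
arm.movep(f0-.04*u+[0,0,.15],q); arm.move_linear(f0-.04*u+z,q,speed=.1)
arm.wait(.2);F0=np.array(sensors.observe()["force"])
s=-.030;log=[]
while s<.016:
    s+=.001 if s<-.016 or True else 0
    arm.move_linear(f0+s*u+z,q,speed=.02)
    o=sensors.observe();F=np.array(o["force"])-F0;log.append((round(s*1e3),round(float(F@u),1),round(float(F[2]),1)))
    if F@u<-9: break
print(log);p=np.array(o["eef_pos"]);print(p,(p-f0)@u,o["time_s"])
arm.move_linear(p-.03*u,q,speed=.1);open_jaws()
arm.move_linear(p-.03*u+[0,0,.06],q,speed=.15)
arm.movep([*(end+.0148*u)[:2],.165],q)
c=cap("wrist","w_home");import pickle;pickle.dump(c,open("w2.pkl","wb"));print(sensors.observe()["time_s"])
cv2.imwrite("pics/home_crop.png",cv2.resize(c["image"][180:330,250:450],None,fx=4,fy=4,interpolation=2))
E
```

```text
[(-29, -0.3, 0.3), (-28, 0.7, 0.4), (-27, 0.2, 0.5), (-26, 0.7, 0.3), (-25, 0.0, -0.1), (-24, -0.2, 0.7), (-23, 0.2, 0.8), (-22, -0.1, 0.6), (-21, 0.7, -0.0), (-20, 1.0, 0.1), (-19, -0.9, 0.1), (-18, -0.3, -1.1), (-17, 0.1, -0.5), (-16, 0.1, 0.9), (-15, 0.3, -0.4), (-14, -1.6, -0.1), (-13, 0.2, -0.1), (-12, -0.0, 0.6), (-11, -0.8, 1.4), (-10, -2.4, 1.7), (-9, -2.8, 1.9), (-8, -2.0, 0.7), (-7, -1.0, 2.8), (-6, -2.2, 2.1), (-5, -1.4, 1.2), (-4, -1.8, 1.7), (-3, -2.1, 1.7), (-2, -2.2, 2.0), (-1, -1.4, 2.3), (0, -1.9, 1.7), (1, -3.4, 0.2), (2, -1.4, 1.9), (3, -4.0, 1.9), (4, -0.4, 2.8), (5, -0.4, 2.7), (6, -1.3, 3.5), (7, -5.2, 2.7), (8, -8.7, 3.4), (9, -12.2, 3.4)]
[ 0.5215245  -0.08617769  0.09293146] 0.006499613414258329 16.5667
18.675
```

View pics/home_crop.png

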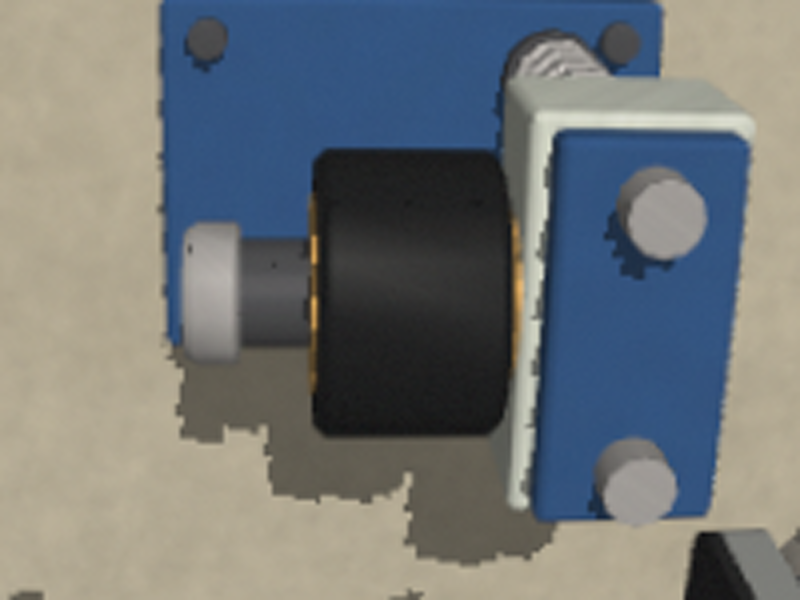

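The roller sits home with its brass collar against the block. The bare groove runs from crop col 241 to 311, centre row 292, which is image pixel (318.9, 253).

```bash
python3 - <<'E'
from h import *
import pickle
c=pickle.load(open("w2.pkl","rb"))
g=plane(c,(318.9,253),.078);o=sensors.observe();print("groove",g,"eef",o["eef_pos"])
yc=np.deg2rad(18.2);q=down(yc);p=np.array([.5556,.1971,0])
arm.movep(p+[0,0,.16],q);arm.move_linear(p+[0,0,.0473],q,speed=.1);arm.wait(.2)
print(sensors.observe()["eef_pos"]);grab(60);o=sensors.observe();print("width",o["width"],o["eef_pos"],o["force"])
arm.move_linear(p+[0,0,.20],q,speed=.1);print(sensors.observe()["width"])
yaw=np.deg2rad(12.8);q=down(yaw)
arm.movep([g[0],g[1],.19],q);arm.move_linear([g[0],g[1],.137],q,speed=.08);arm.wait(.3)
o=sensors.observe();print(o["eef_pos"],o["force"],o["time_s"])
c=cap("wrist","w_over");pickle.dump((g,c),open("w3.pkl","wb"))
s=cap("side","s_over");sc=cap("scene")
cv2.imwrite("pics/over_crop.png",np.hstack([cv2.resize(c["image"][160:330,240:440],(480,408),interpolation=2),cv2.resize(s["image"][220:356,290:390],(300,408),interpolation=2)]))
E
```

```text
groove [ 0.52179614 -0.08721089  0.078     ] eef [ 0.52088552 -0.08583547  0.16357565]
[0.55597923 0.19715259 0.04787934]
width 0.00722773701449746 [0.55567131 0.19713247 0.04738308] [1.01461276 0.14549773 0.6095653 ]
0.006861750289862008
[ 0.52202786 -0.08731852  0.13738681] [-0.40312989 -0.28666903 -0.5734754 ] 25.8417
```

View pics/over_crop.png

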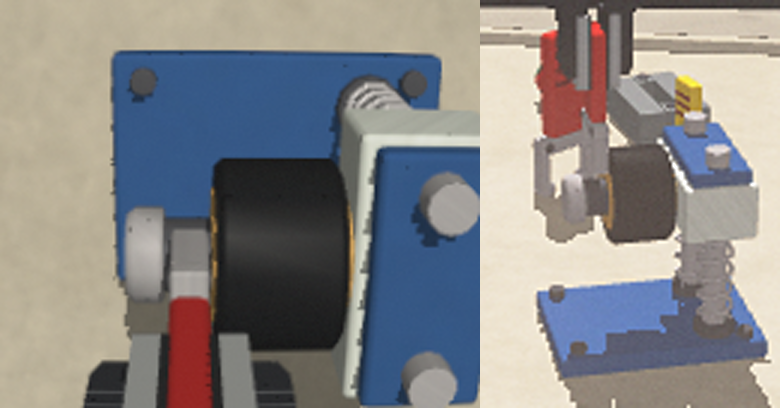

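The wrist crop shows the red tab gripped and the steel crown at cols 172–209, over the groove at cols 164–212, so it sits about 0.5 mm too far inward. I'll shift it by that and push slowly.

```bash
cat > push.py <<'E'
from h import *
import pickle
g,_=pickle.load(open("w3.pkl","rb"))
yaw=np.deg2rad(12.8);q=down(yaw);u=np.array([np.cos(yaw),np.sin(yaw),0])
b=np.array([g[0],g[1],0])-.0005*u
arm.move_linear(b+[0,0,.134],q,speed=.03);arm.wait(.2)
F0=np.mean([(arm.wait(.02),sensors.observe()["force"])[1] for _ in range(8)],0)
z=.134;pk=0;h=[];log=[];why="end"
while z>.088:
    z-=.0004;arm.move_linear(b+[0,0,z],q,speed=.012)
    o=sensors.observe();F=np.array(o["force"])-F0;h.append(F[2])
    log.append((round(z*1e3,1),round(o["eef_pos"][2]*1e3,1),*np.round(F,1).tolist()))
    pk=max(pk,np.mean(h[-3:]))
    if pk>4.5 and F[2]<pk-2.5:
        arm.wait(.02);f2=np.array(sensors.observe()["force"])-F0
        if f2[2]<pk-2.2: why="snap";break
    if np.mean(h[-2:])>12 or np.abs(F[:2]).max()>9: why="limit";break
o=sensors.observe();zz=o["eef_pos"][2]
if why=="snap": arm.move_linear(b+[0,0,zz+.001],q,speed=.03)
arm.wait(.2);o=sensors.observe()
print(why,pk,zz,o["eef_pos"],np.array(o["force"])-F0,o["time_s"])
for l in log[::3][:-8]+log[-24:]: print(*l)
np.save("F0.npy",F0)
E
python3 push.py
```

```text
snap 9.476672827547084 0.10576321765972879 [ 0.52135002 -0.08745357  0.10674002] [0.39822896 0.69097248 4.17187476] 44.7917
133.6 133.6 -0.4 0.3 -0.1
132.4 132.4 -0.3 -0.2 0.2
131.2 131.2 0.1 0.8 0.3
130.0 130.0 -0.0 -0.2 0.0
128.8 128.8 -0.2 0.9 0.5
127.6 127.6 0.1 -0.7 1.0
126.4 126.4 -0.5 -0.0 0.4
125.2 125.2 0.8 -0.0 -0.4
124.0 123.9 -0.5 0.3 -0.7
122.8 122.8 0.0 0.8 0.9
121.6 121.6 -0.6 2.3 2.9
120.4 120.4 -0.3 2.9 3.9
119.2 119.2 -0.2 2.9 3.8
118.0 118.0 -1.4 1.9 4.9
116.8 116.8 0.3 2.1 5.7
115.6 115.7 -0.1 3.4 6.5
114.8 114.9 -1.0 3.6 6.2
114.4 114.6 -0.8 3.0 6.6
114.0 114.2 -0.8 3.2 6.6
113.6 113.9 -0.1 2.1 6.7
113.2 113.5 -1.3 2.3 7.6
112.8 113.1 -0.8 2.8 6.7
112.4 112.7 -0.1 2.9 7.2
112.0 112.4 -1.8 2.0 7.2
111.6 112.0 0.0 3.0 7.6
111.2 111.6 -1.0 3.0 7.2
110.8 111.3 -0.5 2.9 8.6
110.4 111.0 -0.7 2.5 8.5
110.0 110.6 -0.5 2.8 8.8
109.6 110.2 -0.8 2.4 9.6
109.2 109.8 -0.3 3.2 9.0
108.8 109.4 -1.8 2.7 9.6
108.4 109.0 -1.1 2.7 9.2
108.0 108.7 0.1 3.1 9.5
107.6 108.3 -1.4 2.2 9.1
107.2 107.9 -0.4 3.8 9.1
106.8 107.5 -0.2 2.9 9.3
106.4 107.1 -0.4 4.1 9.6
106.0 106.7 -0.6 3.1 9.5
105.6 105.8 1.7 1.7 4.6
```

Snap felt: the force fell from 9.5 N to 4.6 N. I'll ease off to zero force, release and check.

```bash
python3 - <<'E'
from h import *
import pickle
F0=np.load("F0.npy");o=sensors.observe();p=np.array(o["eef_pos"]);q=down(np.deg2rad(12.8))
for i in range(10):
    p[2]+=.0005;arm.move_linear(p,q,speed=.015);arm.wait(.05)
    f=np.mean([(arm.wait(.01),sensors.observe()["force"][2])[1] for _ in range(4)])-F0[2];print(round(p[2]*1e3,1),round(f,1))
    if f<.8: break
open_jaws();arm.wait(.1);print(sensors.observe()["width"],np.array(sensors.observe()["force"])-F0)
arm.move_linear(p+[0,0,.07],q,speed=.08)
c=cap("wrist","w_end");s=cap("side","s_end");sc=cap("scene")
print(sensors.observe()["time_s"])
cv2.imwrite("pics/end_crop.png",np.hstack([cv2.resize(c["image"][170:306,230:390],(480,408),interpolation=2),cv2.resize(s["image"][220:356,290:390],(300,408),interpolation=2)]))
cv2.imwrite("pics/end_scene.png",sc["image"][180:330,220:480])
E
```

```text
107.2 4.0
107.7 3.2
108.2 3.2
108.7 3.3
109.2 2.3
109.7 2.4
110.2 0.0
0.08532429676533117 [ 0.95750874 -0.75332689  0.83901227]
49.1333
```

View pics/end_crop.png

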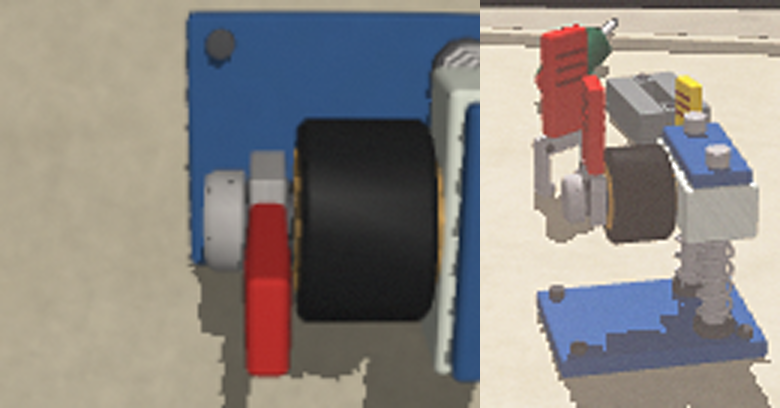

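The clip stands upright in the groove (wrist crop, steel at cols 250–285), the roller is home against the block, and the gripper is clear. At zero force the TCP put the clip origin at z ≈ 77.9 mm, against 78 mm expected.

```bash
python3 -c "
from h import *
job.sign_off();print(sensors.observe()['time_s'])"
```

```text
the job is handed in; nothing more can be done
the job is handed in; nothing more can be done
```

The job is done and handed in: the roller is home and the clip is snapped into the groove. The robot clock read 49.1 s just before I handed it in.

- **Roller:** I pushed it along the shaft until the force rose to about 12 N. The pictures showed its brass collar against the block and the groove bare.
- **Clip:** I took the smaller red-tabbed clip from its holder and pushed it down in 0.4 mm steps. The push reached about 9.5 N, then the snap dropped it to 4.6 N and I stopped at once. The carriage was then about 3–4 mm down, well short of the 10 mm limit.
- **Release:** I eased up to zero force before opening the jaws. The clip's origin was then at about 77.9 mm (78 mm expected).

**Last checks:** The final pictures show the clip upright in the groove, the roller home and the gripper clear.

- **Sideways force:** There was a steady 2–3 N during the push, which suggests the clip was up to a few mm off centre across the shaft. It fell to under 1 N after the snap.
- **Bystanders:** The arm met no unexpected force near them. I did not check each one's position in a final full view.

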